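# Latch the service hatch of a display plinth

## Robot

A 6-joint arm with a two-finger parallel gripper is mounted at the origin on the work surface. World frame = base frame: x ahead of the robot, y to its left, z up, the work surface at z = 0. Lengths are in mm, angles in degrees, forces in N, time in s.
With the tool pointing down it reaches from about 350 to 850 mm from the base axis. Payload 8.1 kg.
Tool frame: the origin (TCP) lies midway between the tips of the shut fingers; the grasp point (between the pads) lies 19 mm behind it; y points along the fingers, x is the direction in which the jaws open and shut, and the axes are right-handed (so a half turn about y gives the same grasp; the last joint's range is limited). The gripper opens to 85 mm and grips with 20 to 120 N. Pads are 22 mm wide; open, the fingers measure 114 mm over their backs; the gripper's body (76 mm by 85 mm) begins 54 mm behind the grasp point. The pads swing forward as they close: fully open they stand 13 mm farther back than shut.
Start: joints at [59.622, 7.471, 85.268, -0, 87.261, -4.893], TCP at [258.146, 541.632, 231.292] pointing down, gripper open.
Joint ranges: [-169.43, 169.43], [-51.17, 129.36], [1.28, 143.12], [-76.62, 256.62], [0, 156.53], [-152.29, 152.29]. Speed limits (degrees/s): [136.94, 136.94, 159.86, 180, 180, 180].

## Interface

Orientations are given as [roll, pitch, yaw] about the fixed x, y, z axes, in that order (R = Rz(yaw) Ry(pitch) Rx(roll)).
In Python, from bench import r gives the robot as it stands.
- The arm moves only by the tool move_arm, never from a script. Its arguments are lists of equal length, an entry for each row: "linear": the shift along the tool's x, y, z normalised to -1 to 1, where 1 is 300 mm, a list of three; "twist": the turn, a rotation vector about the tool's x, y, z normalised to -1 to 1, where 1 is pi/2 rad, a list of three; "hand": the opening, from -1 (shut) to 1 (fully open). A call has 1 to 12 rows; each row is the pose to reach, as a shift and turn from the pose measured when the call began, along the tool's axes at that moment; what a row does not reach only later rows make up. A row lasts 1/12 s, in which the tool goes at most 41.7 mm and 7.16 degrees, less where a joint would pass 70% of its speed; a pose out of reach is approached as far as the arm can. A call with a number of a shift or a turn outside -1 to 1 is refused whole. A call with a gripper value outside its range is refused whole. The fingers move at their own pace and stop on an object; "force" is the grip in N (left out, the last holds). Time passes only in rows, so rows that repeat a pose let the fingers close. It gives the time, the measured TCP pose, the force and the opening at its end, in the units of the state.
- r.sense(): the state, without advancing time (a new reading comes with each control period).
- r.snapshot(name): name is "side" or "top"; returns a dict with "frame" (420x560x3 uint8, red, green, blue), "range_z" (420x560 float32, mm along the optical axis (not along the pixel's ray), 0 where there is no reading), "intrinsics" (3x3 intrinsics, pixels), "R" (3x3) and "t" (3): a world point X has camera coordinates R X + t. Camera axes: x right, y down, z forward; pixel columns grow to the right and rows downward; lengths in mm; the calibration is good to about 2 mm. A picture is of the moment at which its call begins.
- r.hand_in(): hands the job in, once; it reports no verdict.
The state is a dict: "time": time; "joint_pos": joint angles; "qd": joint speeds; "joint_efforts": joint torques, N m; "tool_pos": TCP position; "tcp_rot": TCP orientation; "ft_force": force on the tool from outside, world axes, zero at the start; "wrist_torque": the same for the moment, N m; "finger_gap": finger opening in mm.
Only numpy, scipy, OpenCV 4.12 (cv2) and the standard library are available. Lean on these libraries where they do the work, as an engineer would, in place of code of your own. Each camera call takes 0.05 s, during which the arm holds its last target. There are 200 camera calls.

## Task

The service hatch on top of the grey display plinth has been left open: fold it down, press it gently home against its rubber pads and, while holding it down, turn the red wing knob clockwise until the hidden tongue swings behind the frame edge and comes up softly against its stop, then let go. Never force the hatch, the tongue or the stop, and leave the models and other things where they are.

Things in the scene. Friction and masses are not known exactly. Their poses are not given: they have to be found in the camera images.
- plinth: Grey box 300 x 360 mm (its x, y), 100 mm high. Origin on the underside: spans x -160..+140, y -180..+180; z up. Opening in its top x -80..+65, y -85..+85, edged in aluminium, covered by the shut hatch. Hinge along y at x +75, z 100. With the hatch shut: knob axis at x -50, y 0; free edge at x -95.
- frame: The plinth's fixed top plate, 6 mm thick. Origin at plinth x 0, y 0 on its upper face; axes as the plinth. The shut hatch lies on it; the tongue must swing under its edge at x -80. Two sprung rubber pads (12 mm across, at x -88, y +70 and -70) stand 10 mm proud of it under the hatch. Hatch or tongue must never bear on it with over 30 N.
- hatch (a joint): Hinge angle, rad: 0 shut flat on the frame, positive open. Friction (0.35 N m) holds it where left. Unlatched on its pads it rests near 0.06. Pressing it home takes about 10 to 12 N down on the knob, then it seats hard: at 15 to 18 N it is surely home. Let go unlatched it rises again. The tongue clears the frame edge only below about 0.02; latched and released it stays below 0.03.
- hatch_edge (a point): Middle of the hatch's free edge, on its outer (upper) face, 170 mm from the hinge. The hatch is a white panel 200 mm wide and 8 mm thick, about 0.4 kg with its knob.
- hatch_hinge (a point): Middle of the hinge axis, which lies in the hatch's lower face and runs along this point's y. The free edge lies towards its -x.
- knob (a joint): Knob angle, rad: 0 = wings parallel to the free edge, unlatched; grows clockwise from above. The tongue goes under the frame edge from about 0.5, properly behind it over 0.75. A hidden stop, set anew each time between 0.95 and 1.30, ends the turn: feel for it. Turning takes 0.06 N m; at the stop 0.15 to 0.3 N m more is a good soft touch. Friction holds the knob where left.
- knob_grip (a point): On the knob's axis, 22 mm above the hatch's outer face. Red wings: a straight bar 46 mm long, 12 mm thick, from 6 to 32 mm above that face, along this point's y; white tick towards -y, where the tongue points. Under it a black skirt disc, radius 27 mm, 6 mm thick, turns with it; fingertips may press on it. z away from the hatch.
- cam: Steel tongue under the hatch, turning with the knob: 14 mm wide, 6 mm thick, reaching 48 mm from the axis towards its own -y; upper face 9 mm below the hatch's lower face. Origin on the knob axis at the hatch's outer face.
- stop_plate: Hidden bracket on the knob axis, 55 mm above the plinth's underside, carrying the rubber-sleeved stop pin that the tongue meets 40 mm from the axis. Its pose does not tell where the pin is set. The tongue must touch it with at least 2 N (0.08 N m on the knob), never over 15 N (0.6 N m).
- black_model: Bystander: black block model 75 x 40 x 42 mm on the plinth's +y side. Origin under its centre.
- wood_model: Bystander: little wooden arch model 70 x 44 x 30 mm on the plinth's -y side. Origin under its centre.
- tape_roll: Bystander: blue tape roll, 48 mm across, 18 mm high, on a front corner of the plinth. Origin under its centre.
- stepped_model: Bystander: black stepped model 120 x 70 x 65 mm on a grey board at a side of the table.
- tower_model: Bystander: wooden tower model 70 x 70 x 72 mm on a grey board at a side of the table.
- mug: Bystander: white mug, 80 mm across, 90 mm high, near the right side of the robot.
- screwdriver: Bystander: screwdriver lying near the left side of the robot.

How it is judged (in metres and radians):
On the way, in this order (a step that is already met when the one before it is completed fails the run):
1. the hatch is folded down to within 0.12 rad of shut, the tongue still unlatched (knob below 0.4 rad) (value of joint hatch below 0.12 rad and value of joint knob below 0.4 rad), for 0.1 s.
2. the hatch is pressed home (below 0.025 rad) and the tongue is behind the frame edge (knob above 0.75 rad) (value of joint hatch below 0.025 rad and value of joint knob above 0.75 rad), for 0.05 s.
3. the tongue bears on its hidden stop with more than 2 N, the hatch still home (contact force between cam and stop_plate above 2 N and value of joint hatch below 0.035 rad), for 0.05 s.
At the end, for the whole second after the job is handed in: The hatch is held shut by its tongue (hinge below 0.035 rad, at rest) and the knob stays turned above 0.85 rad, after the tongue has been brought up against its stop (value of joint hatch below 0.035 rad and value of joint knob above 0.85 rad and velocity of joint hatch between -0.02 and 0.02 rad/s); the robot touches nothing.
It fails at once if hatch or tongue forced against the frame (over 30 N) (contact force between any of hatch, cam and frame above 30 N).
It fails at once if tongue rammed into its stop (over 15 N) (contact force between cam and stop_plate above 15 N).
It fails at once if a bystander moved more than 15 mm (distance of any of black_model, wood_model, tape_roll, stepped_model, tower_model, mug, screwdriver from where it was at the start of the episode above 0.015 m).
It also fails if it takes over 72 s, if anything falls off the work surface, if the arm or the gripper's body presses on something with over 40 N, if the wrist force passes 120 N, or if a joint passes its speed limit or range.

## Working session

There is one attempt and no reset: what is moved stays moved. The work goes in short steps, Python scripts to look and compute and a tool call to move; the robot and the scene stay as the last step left them, time stands still between calls to the robot, and variables do not carry over. Pictures are saved under pics/ and viewed, on a budget of 10 in all, crops included, one or two more only if the job needs it, and the job is handed in when it is done.

Besides the shell and the picture viewer there is one more tool, called after ">>>" as name(argument=value, ...) on one line, values as JSON. move_arm: Moves the arm, as the interface text tells. Scaled input: -1 to 1 covers 300 mm each way for a shift and pi/2 rad each way for a turn. Its arguments: {"type":"object","properties":{"linear":{"type":"array","items":{"type":"array","items":{"type":"number","minimum":-1,"maximum":1}}},"twist":{"type":"array","items":{"type":"array","items":{"type":"number","minimum":-1,"maximum":1}}},"hand":{"type":"array","items":{"type":"number"}},"force":{"type":"number"}},"required":["linear","twist","hand"]}

```bash
mkdir -p pics; ls; python3 - <<'E'
from bench import r
import cv2, numpy as np
s=r.sense(); print(s)
for n in("side","top"):
    d=r.snapshot(n); np.savez("pics/%s0.npz"%n,**d); cv2.imwrite("pics/%s0.png"%n,d["frame"][:,:,::-1]); print(n,d["intrinsics"],d["R"],d["t"])
E
```

```text
pics
{'time': 0.0, 'joint_pos': array([ 5.96215841e+01,  7.51462480e+00,  8.53300329e+01, -3.27492784e-04,
        8.72611963e+01, -4.89338623e+00]), 'qd': array([-0.09720655, -0.01809407,  0.0504626 ,  0.05581301,  0.12787161,
        0.01878895]), 'joint_efforts': array([-2.92424345e-03, -5.69426250e+01, -5.00522053e+01, -3.36567300e-04,
        1.58741319e-02, -2.13830191e-06]), 'tool_pos': array([257.86978517, 541.1479291 , 230.2422453 ]), 'tcp_rot': array([-89.99129634,   0.10549604,  64.51499432]), 'ft_force': array([ 0.67473855, -0.49560516,  0.23030248]), 'wrist_torque': array([0.03209726, 0.01208113, 0.02314996]), 'finger_gap': 85.41281077586375}
side [[520.46225821   0.         273.00264772]
 [  0.         520.46225821 221.35436691]
 [  0.           0.           1.        ]] [[-0.99899392 -0.04202406 -0.01565666]
 [-0.01093141  0.56677842 -0.82379775]
 [ 0.04349318 -0.82279779 -0.56666757]] [ 526.23044511   97.70729579 1829.67420748]
top [[416.29489848   0.         281.7842668 ]
 [  0.         416.29489848 211.09150241]
 [  0.           0.           1.        ]] [[ 0.00654381 -0.99997216  0.00358449]
 [-0.99580424 -0.00684364 -0.0912528 ]
 [ 0.09127479 -0.0029723  -0.99582131]] [   6.13305357  550.48215201 1479.04981783]
```

View pics/side0.png

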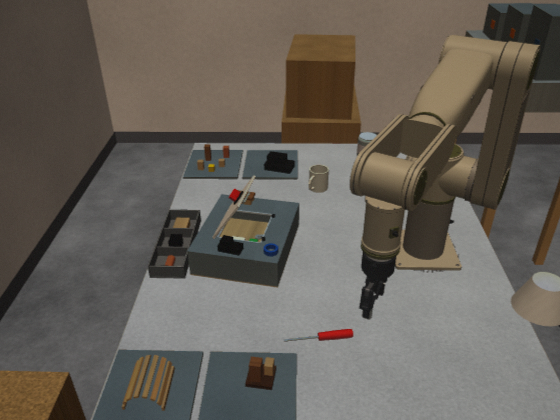

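View pics/top0.png

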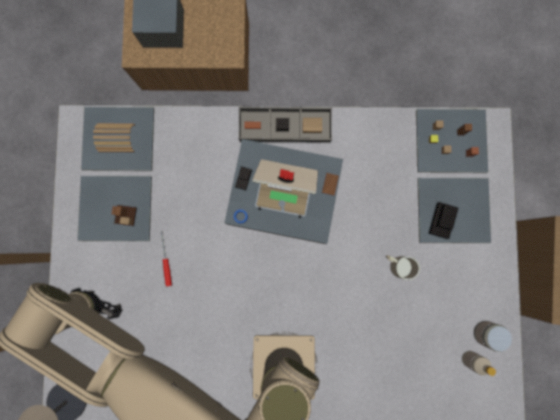

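The side view shows the hatch open at a steep angle, hinged on the far (+x) side, with its red knob (235,195) on the far/upper face. The top view shows the plinth around (285,190), turned a little, with the knob at (287,175), the black model at (243,178), wood at (330,183) and tape at (240,215). Next I'll fit the plinth and the hatch plane.

```bash
cat > h.py <<'E'
import numpy as np, cv2
from scipy.spatial.transform import Rotation as Ro
def cloud(d):
    K,R,t,Z=d["intrinsics"],d["R"],d["t"],d["range_z"]
    v,u=np.indices(Z.shape)
    P=np.stack([(u-K[0,2])*Z/K[0,0],(v-K[1,2])*Z/K[1,1],Z],-1)
    X=(P-t)@R   # R^T (P-t)
    X[Z<=0]=np.nan
    return X
E
python3 - <<'E'
from h import *
d=np.load("pics/top0.npz"); X=cloud(d); f=d["frame"].astype(int)
sub=np.zeros(X.shape[:2],bool); sub[135:250,215:355]=1
m=sub&(abs(X[...,2]-100)<12)
mm=cv2.morphologyEx(m.astype(np.uint8),cv2.MORPH_OPEN,np.ones((3,3)))
print("z med",np.nanmedian(X[m][:,2]))
rect=cv2.minAreaRect(X[mm>0][:,:2].astype(np.float32)); print(rect)
box=cv2.boxPoints(rect);print(box)
# plinth yaw
e=[box[(i+1)%4]-box[i] for i in range(2)]; e=max(e,key=np.linalg.norm)
e=e/np.linalg.norm(e); e=e if e[1]>0 else -e
ux=np.array([e[1],-e[0]]); c=np.array(rect[0])
o=c+10*ux; print("origin",o,"yaw",np.degrees(np.arctan2(ux[1],ux[0])))
for n in("top","side"):
    d=np.load(f"pics/{n}0.npz"); X=cloud(d); f=d["frame"].astype(int)
    q=X[...,:2]-o; L=np.stack([q@ux,q@e,X[...,2]],-1)
    near=(abs(L[...,0])<170)&(abs(L[...,1])<110)&(L[...,2]>118)
    red=near&(f[...,0]>120)&(f[...,1]<60)&(f[...,2]<60)
    w=near&~red
    print(n,near.sum(),"red",red.sum(),np.round(np.nanmedian(L[red],0)),np.round(np.nanpercentile(L[red],[5,95],axis=0)))
    print(np.round(np.nanpercentile(L[w],[2,50,98],axis=0)))
    pc=L[w]; k=np.abs(pc[:,1])<95; pc=pc[k]
    for _ in range(3):
        A=np.c_[pc[:,2],np.ones(len(pc))]; s=np.linalg.lstsq(A,pc[:,0],rcond=None)[0]; rs=pc[:,0]-A@s; pc=pc[abs(rs)<8]
    print("x= %.3f z + %.1f"%tuple(s),"angle",np.degrees(np.arctan2(1,-s[0])),len(pc),"x at z100",s[0]*100+s[1])
E
```

```text
z med 100.80607688074242
((614.1524658203125, 4.6291046142578125), (360.0187683105469, 301.378662109375), 79.30738067626953)
[[ 432.68063 -144.2958 ]
 [ 728.8264  -200.21362]
 [ 795.62427  153.55402]
 [ 499.47852  209.47183]]
origin [623.9788332    2.77370524] yaw -10.692613
top 1336 red 78 [ 24.  -1. 225.] [[ 16. -19. 218.]
 [ 33.  16. 231.]]
[[-19. -96. 120.]
 [ 18.   0. 202.]
 [ 71.  96. 246.]]
x= -0.681 z + 153.1 angle 55.758951508778594 1099 x at z100 84.99983187182276
side 481 red 62 [ 27.   5. 222.] [[ 18. -18. 216.]
 [ 37.  21. 228.]]
[[-19. -88. 122.]
 [  9.  26. 209.]
 [ 69. 104. 244.]]
x= -0.711 z + 157.7 angle 54.60014776789894 250 x at z100 86.67689117593886
```

>>> move_arm(linear=[[0,-0.1,0],[-0.05,-0.2,-0.1],[-0.1,-0.25,-0.2],[-0.15,-0.25,-0.3],[-0.2,-0.25,-0.42],[-0.26,-0.25,-0.53],[-0.31,-0.25,-0.64],[-0.37,-0.25,-0.75],[-0.42,-0.25,-0.85],[-0.467,-0.25,-0.945],[-0.467,-0.25,-0.945],[-0.467,-0.25,-0.945]], twist=[[0,0.07,0],[0,0.14,0],[0,0.21,0],[0,0.28,0],[0,0.35,0],[0,0.42,0],[0,0.49,0],[0,0.56,0],[0,0.63,0],[0,0.7,0],[0,0.77,0],[0,0.836,0]], hand=[-1,-1,-1,-1,-1,-1,-1,-1,-1,-1,-1,-1], force=20)

```text
time: 1.1
tool_pos: [454.6, 290.9, 304.9]
tcp_rot: [-90.1, 0.1, -11.3]
ft_force: [-0.8, 0.7, 0.5]
finger_gap: -0.2
```

>>> move_arm(linear=[[0.09,0,-0.08],[0.18,0,-0.16],[0.27,0,-0.23],[0.36,0,-0.31],[0.45,0,-0.39],[0.54,0,-0.46],[0.63,0,-0.54],[0.72,0,-0.62],[0.797,0,-0.681],[0.797,0.06,-0.681],[0.797,0.1,-0.681],[0.797,0.1,-0.681]], twist=[[0,0,0],[0,0,0],[0,0,0],[0,0,0],[0,0,0],[0,0,0],[0,0,0],[0,0,0],[0,0,0],[0,-0.006,0],[0,-0.006,0],[0,-0.006,0]], hand=[-1,-1,-1,-1,-1,-1,-1,-1,-1,-1,-1,-1])

```text
time: 2.1
tool_pos: [647.3, 43.7, 270.2]
tcp_rot: [-90.2, 0.5, -10.8]
ft_force: [-1.2, 0.1, -0.5]
finger_gap: -0.2
```

```bash
python3 - <<'E'
from bench import r
import cv2
print(r.sense())
d=r.snapshot("side"); f=d["frame"][120:320,150:400]
cv2.imwrite("pics/s1.png",cv2.resize(f,(750,600),interpolation=cv2.INTER_CUBIC)[:,:,::-1])
E
```

```text
{'time': 2.1, 'joint_pos': array([-0.60114239, 14.86612562, 72.88682147, -0.10405442, 92.76019228,
       10.14617529]), 'qd': array([ 1.35806764, -1.56542849, -1.29645288,  0.13915561,  2.28165098,
        0.21470958]), 'joint_efforts': array([ -1.23953585, -68.6127305 , -54.93417263,  -0.14850162,
        -0.64340724,  -0.09967736]), 'tool_pos': array([647.31403406,  43.74922792, 270.20599647]), 'tcp_rot': array([-90.19274834,   0.48679315, -10.75268191]), 'ft_force': array([-1.24417706,  0.11132291, -0.51892848]), 'wrist_torque': array([-0.02231273,  0.04568507, -0.00614002]), 'finger_gap': -0.16355273219050426}
```

View pics/s1.png

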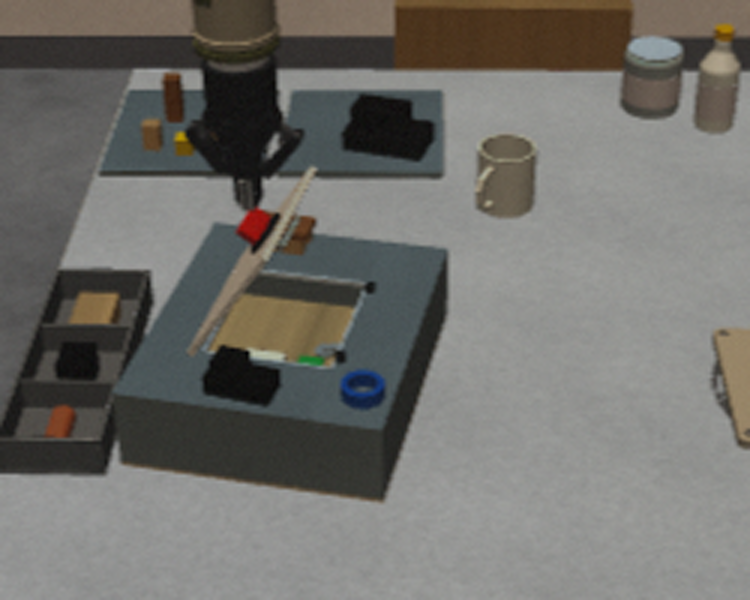

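The fingertips (247,205 in the crop) are above the hatch's outer face, beside the knob on the camera side. This agrees with the calculation, so I'm starting to fold.

>>> move_arm(linear=[[0.005,0.08,0],[0.005,0.14,0],[0.005,0.16,0],[-0.013,0.18,0],[-0.032,0.192,0],[-0.05,0.207,0],[-0.07,0.223,0],[-0.087,0.24,0],[-0.104,0.258,0],[-0.119,0.277,0],[-0.134,0.297,0],[-0.134,0.297,0]], twist=[[0,0,0],[0,0,0],[0,0,0],[0,0,0],[0,0,0],[0,0,0],[0,0,0],[0,0,0],[0,0,0],[0,0,0],[0,0,0],[0,0,0]], hand=[-1,-1,-1,-1,-1,-1,-1,-1,-1,-1,-1,-1])

```text
time: 3.15
tool_pos: [605.6, 51.8, 181.3]
tcp_rot: [-90.2, 0.6, -10.7]
ft_force: [-0.0, 0.2, 0.2]
finger_gap: -0.3
```

```bash
cat >> h.py <<'E'
O=np.array([624.,2.8]); YAW=-10.7
def local(X):
    c,s=np.cos(np.radians(YAW)),np.sin(np.radians(YAW)); q=X[...,:2]-O
    return np.stack([q@[c,s],q@[-s,c],X[...,2]],-1)
def hatch(d,y0=-98,y1=-30):
    L=local(cloud(d)); m=(L[...,1]>y0)&(L[...,1]<y1)&(L[...,2]>112)&(L[...,2]<250)&(abs(L[...,0])<110)
    f=d["frame"].astype(int); m&=f.sum(-1)>330
    pc=L[m]
    for _ in range(4):
        A=np.c_[pc[:,0],np.ones(len(pc))]; s=np.linalg.lstsq(A,pc[:,2],rcond=None)[0]; rs=pc[:,1-1]*0+pc[:,2]-A@s; pc=pc[abs(rs)<10]
    return -np.degrees(np.arctan(s[0])),len(pc)
E
python3 - <<'E'
from bench import r
from h import *
s=r.sense(); print(s["tool_pos"],local(s["tool_pos"]),s["ft_force"],s["wrist_torque"])
print(hatch(np.load("pics/top0.npz")),hatch(r.snapshot("top")))
E
```

```text
[605.60383604  51.78524836 181.25447947] [-27.17123138  44.71797838 181.25447947] [-0.01218641  0.18286295  0.18300631] [-0.03221727  0.03637268 -0.00794667]
(np.float64(55.31980258189764), 459) (np.float64(32.52266911724475), 760)
```

>>> move_arm(linear=[[-0.006,0.021,0],[-0.019,0.042,0],[-0.03,0.064,0],[-0.041,0.086,0],[-0.05,0.109,0],[-0.057,0.132,0],[-0.064,0.156,0],[-0.069,0.18,0],[-0.072,0.192,0],[-0.073,0.2,0],[-0.074,0.206,0],[-0.074,0.206,0]], twist=[[0,0,0],[0,0,0],[0,0,0],[0,0,0],[0,0,0],[0,0,0],[0,0,0],[0,0,0],[0,0,0],[0,0,0],[0,0,0],[0,0,0]], hand=[-1,-1,-1,-1,-1,-1,-1,-1,-1,-1,-1,-1])

```text
time: 4.2
tool_pos: [583.6, 55.6, 120.0]
tcp_rot: [-90.2, 0.5, -10.7]
ft_force: [0.2, 0.8, 0.1]
finger_gap: -0.0
```

```bash
python3 - <<'E'
from bench import r
from h import *
s=r.sense(); print(s["tool_pos"],local(s["tool_pos"]),s["ft_force"],s["wrist_torque"])
d=r.snapshot("top"); L=local(cloud(d)); f=d["frame"].astype(int)
m=(L[...,1]>-98)&(L[...,1]<-35)&(L[...,0]>-95)&(L[...,0]<70)&(f.sum(-1)>330)&(L[...,2]<160)
print(m.sum(),np.polyfit(L[m][:,0],L[m][:,2],1))
E
```

```text
[583.64039251  55.61543372 119.96861258] [-49.4639296   44.4036893  119.96861258] [0.17976056 0.75139046 0.11861191] [ 0.00252671 -0.0290321   0.00688072]
880 [-7.96233821e-02  1.15255133e+02]
```

>>> move_arm(linear=[[0,-0.06,0],[0,-0.14,0],[0,-0.22,0.06],[0,-0.28,0.14],[0,-0.28,0.24],[0,-0.28,0.34],[0,-0.28,0.42],[0,-0.28,0.48],[0,-0.28,0.48],[0,-0.28,0.48]], twist=[[0,0,0],[0,0,0],[0,0,0],[0,0,0],[0,0,0],[0,0,0],[0,0,0],[0,0,0],[0,0,0],[0,0,0]], hand=[-0.06,-0.06,-0.06,-0.06,-0.06,-0.06,-0.06,-0.06,-0.06,-0.06])

```text
time: 5.08
tool_pos: [611.5, 198.1, 203.9]
tcp_rot: [-90.2, 0.5, -10.6]
ft_force: [-0.1, -0.6, 0.1]
finger_gap: 39.8
```

```bash
python3 - <<'E'
from bench import r
from h import *
s=r.sense(); print(s["tool_pos"],s["tcp_rot"],local(s["tool_pos"]),s["ft_force"],s["wrist_torque"],s["finger_gap"])
for n in("top","side"):
    d=r.snapshot(n); X=cloud(d); L=local(X); f=d["frame"].astype(int)
    b=(abs(L[...,0]+50)<70)&(abs(L[...,1])<60)&(L[...,2]>105)&(L[...,2]<170)
    red=b&(f[...,0]>100)&(f[...,0]>2*f[...,1])
    hi=red&(L[...,2]>128)
    q=L[hi]; print(n,red.sum(),hi.sum(),q.mean(0),np.percentile(q,[3,97],axis=0))
    rect=cv2.minAreaRect(q[:,:2].astype(np.float32)); print(rect)
    if n=="top":
        m=(abs(L[...,1])<98)&(abs(L[...,1])>35)&(L[...,0]>-90)&(L[...,0]<70)&(f.sum(-1)>330)&(L[...,2]<160)
        print(m.sum(),np.polyfit(L[m][:,0],L[m][:,2],1))
        w=(f.sum(-1)>300)&(L[...,2]>103)&(L[...,2]<140)&(abs(L[...,0])<120)&(abs(L[...,1])<115)
        rr=cv2.minAreaRect(local(X)[w][:,:2].astype(np.float32)); print("panel",rr)
        cv2.imwrite("pics/t2.png",cv2.resize(d["frame"][120:260,200:370],(800,600)[:2],interpolation=cv2.INTER_CUBIC)[:,:,::-1])
E
```

```text
[611.48820865 198.12622999 203.94853961] [-90.21145058   0.49667301 -10.5990625 ] [-48.55980631 189.60703114 203.94853961] [-0.06873499 -0.61047932  0.12324126] [-0.03912923  0.01049442  0.00857504] 39.75804642522064
top 44 40 [-47.03198601   3.48753551 148.67995782] [[-55.07455087  -9.76303354 130.76875742]
 [-38.04363557  17.82870379 155.85091508]]
((-46.04377746582031, 3.232996940612793), (19.27341079711914, 30.625896453857422), 7.72654390335083)
1694 [-8.61971629e-02  1.15320496e+02]
panel ((0.44008636474609375, -0.17600250244140625), (238.9535675048828, 229.61248779296875), 0.043084967881441116)
side 1 1 [-38.54461209  21.89722706 150.14344103] [[-38.54461209  21.89722706 150.14344103]
 [-38.54461209  21.89722706 150.14344103]]
((-38.544612884521484, 21.897226333618164), (0.0, 0.0), 0.0)
```

View pics/t2.png

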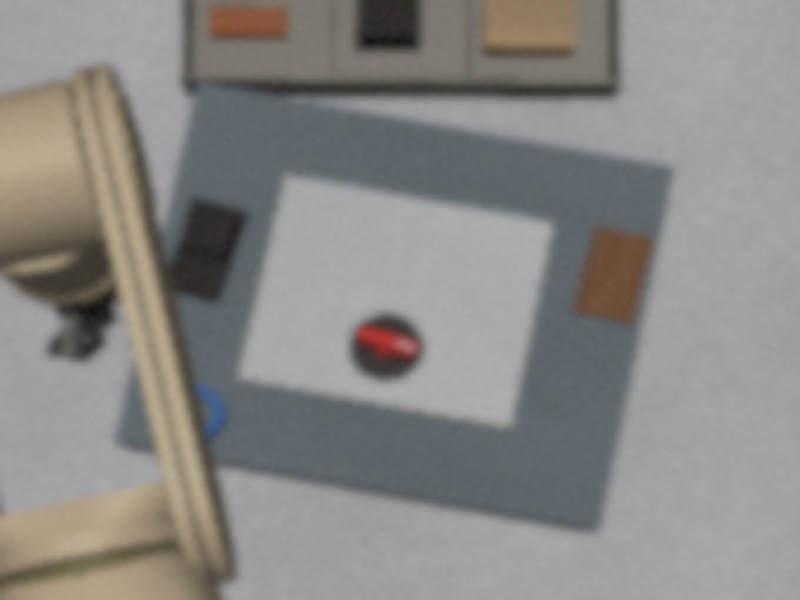

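The top view shows the hatch lying down. The black skirt is centred at (387,345) in the crop and the red wings run from (358,332) to (418,350), with the tick on the right (-y). The wings look several degrees clockwise of the free edge. The models are undisturbed. I'll refine the knob centre and angle.

```bash
python3 - <<'E'
from bench import r
from h import *
d=r.snapshot("top"); K,R,t=d["intrinsics"],d["R"],d["t"]
f=cv2.resize(d["frame"][180:222,262:304],None,fx=8,fy=8,interpolation=cv2.INTER_CUBIC).astype(int)
def w(u,v,z):
    u,v=(u+.5)/8-.5+262,(v+.5)/8-.5+180
    ray=R.T@np.array([(u-K[0,2])/K[0,0],(v-K[1,2])/K[1,1],1]); c=-R.T@t
    return c+ray*(z-c[2])/ray[2]
red=((f[...,0]-f[...,1])>60).astype(np.uint8)
kn=(((f.sum(-1)<300)|(red>0))).astype(np.uint8)
kn=cv2.morphologyEx(kn,cv2.MORPH_CLOSE,np.ones((15,15)))
n,l,st,ce=cv2.connectedComponentsWithStats(kn); print(st,ce)
i=1+np.argmax(st[1:,4]); c=max(cv2.findContours((l==i).astype(np.uint8),0,1)[0],key=len)
print("skirt",cv2.minEnclosingCircle(c), local(w(*ce[i],126)))
for th in(45,60,90):
    red=((f[...,0]-f[...,1])>th).astype(np.uint8); y,x=np.nonzero(red)
    P=np.array([local(w(a,b,148)) for a,b in zip(x,y)])[:,:2]
    q=P-P.mean(0); ev,V=np.linalg.eigh(q.T@q/len(q)); a=V[:,1]*np.sign(V[1,1])
    print(th,P.mean(0),2*np.sqrt(3*ev),"wing +y end dir angle cw deg",np.degrees(np.arctan2(a[0],a[1])))
E
```

```text
[[     0      0    336    336 101545]
 [   104    110    112    116   9899]
 [    30    270     19      9     69]
 [     0    272      5      9     40]
 [    58    276     31     31    429]
 [   121    284     14      6     72]
 [   142    295     50     41    526]
 [   103    297     11      7     65]
 [     0    309      5      6     26]
 [   207    314      8     11     47]
 [   275    318      8      3     20]
 [   114    321     20      5     81]
 [    97    330     13      6     77]] [[169.02362499 165.47915702]
 [159.15627841 168.34841903]
 [ 42.26086957 273.50724638]
 [  1.825      275.725     ]
 [ 71.29137529 291.35664336]
 [127.41666667 286.86111111]
 [167.07984791 311.27186312]
 [108.49230769 299.81538462]
 [  1.73076923 311.65384615]
 [210.44680851 318.5106383 ]
 [278.5        319.        ]
 [122.98765432 323.40740741]
 [103.07792208 332.53246753]]
skirt ((159.81944274902344, 167.88792419433594), 58.01390075683594) [-48.04298911  -0.26003531 126.        ]
45 [-46.25264862  -0.33283174] [18.15782256 39.68159229] wing +y end dir angle cw deg 9.308876108428384
60 [-46.06019389   1.6761773 ] [15.57750579 34.37693103] wing +y end dir angle cw deg 12.137691774525232
90 [-44.84214834   5.15295462] [10.64060774 23.42481576] wing +y end dir angle cw deg 11.10770897363556
```

>>> move_arm(linear=[[0.001,0,-0.08],[0.001,0,-0.17],[0.001,0,-0.26],[0.001,0,-0.35],[0.001,0,-0.44],[0.001,0,-0.52],[0.001,0,-0.59],[0.001,0,-0.632],[0.001,0.04,-0.632],[0.001,0.1,-0.632],[0.001,0.13,-0.632],[0.001,0.13,-0.632]], twist=[[0,0,0],[0,0,0],[0,0,0],[0,0.03,0],[0,0.06,0],[0,0.101,0],[0,0.101,0],[0,0.101,0],[0,0.101,0],[0,0.101,0],[0,0.101,0],[0,0.101,0]], hand=[-0.53,-0.53,-0.53,-0.53,-0.53,-0.53,-0.53,-0.53,-0.53,-0.53,-0.53,-0.53])

```text
time: 6.23
tool_pos: [574.0, 10.4, 162.1]
tcp_rot: [-90.4, 0.8, -19.8]
ft_force: [-0.2, -0.7, 0.2]
finger_gap: 19.9
```

```bash
python3 - <<'E'
from bench import r
from h import *
s=r.sense(); print(s["tool_pos"],s["tcp_rot"],local(s["tool_pos"]),s["ft_force"],s["wrist_torque"],s["finger_gap"])
d=r.snapshot("side"); cv2.imwrite("pics/s3.png",cv2.resize(d["frame"][165:265,195:325],(780,600),interpolation=cv2.INTER_CUBIC)[:,:,::-1])
E
```

```text
[574.03258104  10.43125241 162.11271096] [-90.37250603   0.7644584  -19.81901382] [-50.51549409  -1.77871528 162.11271096] [-0.15177691 -0.69183627  0.23457343] [-0.06045967  0.04139834 -0.00653474] 19.918214096267395
```

View pics/s3.png

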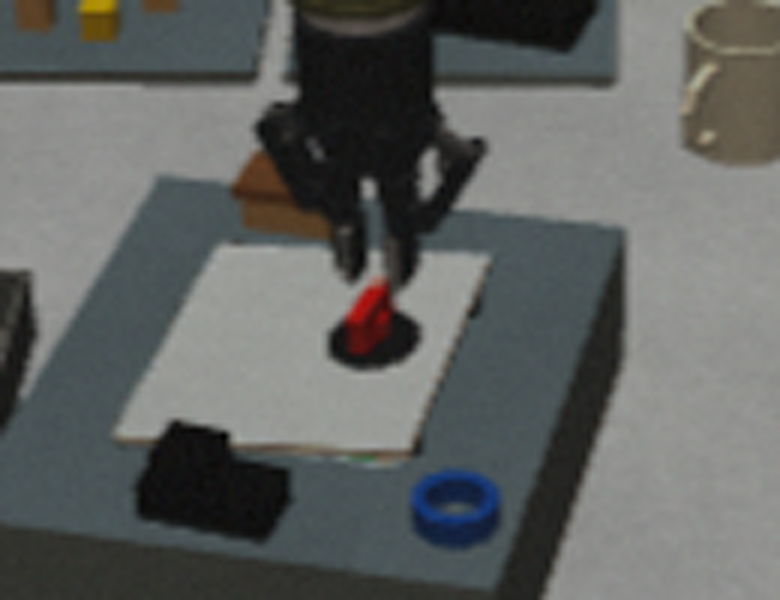

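The fingertips straddle the wings at (370,310), above the skirt, and the tower, wood and black models are clear. I'm descending over the wings.

>>> move_arm(linear=[[0.006,0.02,0.007],[0.006,0.04,0.007],[0.006,0.06,0.007],[0.006,0.08,0.007],[0.006,0.095,0.007],[0.006,0.11,0.007],[0.006,0.11,0.007]], twist=[[0,0,0],[0,0,0],[0,0,0],[0,0,0],[0,0,0],[0,0,0],[0,0,0]], hand=[-0.53,-0.53,-0.53,-0.53,-0.53,-0.53,-0.53])

```text
time: 6.87
tool_pos: [576.0, 11.9, 129.3]
tcp_rot: [-90.4, 0.8, -19.8]
ft_force: [0.4, 0.8, 0.1]
finger_gap: 19.7
```

>>> move_arm(linear=[[0,0.01,0],[0,0.02,0],[0,0.02,0]], twist=[[0,0,0],[0,0,0],[0,0,0]], hand=[-0.53,-0.53,-0.53])

```text
time: 7.12
tool_pos: [576.1, 11.8, 123.0]
tcp_rot: [-90.4, 0.8, -19.8]
ft_force: [0.3, 0.4, 0.0]
finger_gap: 20.0
```

>>> move_arm(linear=[[0,0.007,0],[0,0.013,0],[0,0.013,0]], twist=[[0,0,0],[0,0,0],[0,0,0]], hand=[-0.53,-0.53,-0.53])

```text
time: 7.37
tool_pos: [575.9, 11.9, 119.6]
tcp_rot: [-90.4, 0.8, -19.8]
ft_force: [-2.8, -0.8, 3.3]
finger_gap: 20.1
```

>>> move_arm(linear=[[0,0.007,0],[0,0.007,0],[0,0.007,0]], twist=[[0,0,0],[0,0,0],[0,0,0]], hand=[-0.53,-0.53,-0.53])

```text
time: 7.62
tool_pos: [575.8, 11.9, 118.2]
tcp_rot: [-90.4, 0.8, -19.8]
ft_force: [-3.4, 0.2, 4.9]
finger_gap: 20.3
```

>>> move_arm(linear=[[0,0,0],[0,0,0],[0,0,0],[0,0,0],[0,0,0]], twist=[[0,0,0],[0,0,0],[0,0,0],[0,0,0],[0,0,0]], hand=[-0.65,-0.75,-1,-1,-1], force=20)

```text
time: 8.03
tool_pos: [576.9, 11.5, 119.0]
tcp_rot: [-90.3, 0.6, -19.8]
ft_force: [4.7, -1.8, 2.6]
finger_gap: 11.9
```

```bash
python3 - <<'E'
from bench import r
from h import *
s=r.sense(); print(s["tool_pos"],s["tcp_rot"],local(s["tool_pos"]),s["ft_force"],s["wrist_torque"],s["finger_gap"])
E
```

```text
[576.9361572   11.54996273 119.01995402] [-90.34258135   0.61768454 -19.81234448] [-47.87011016  -0.14035906 119.01995402] [ 4.73658383 -1.79279575  2.58954124] [-0.13926551 -0.36617128  0.07045513] 11.946088077252295
```

>>> move_arm(linear=[[-0.002,0.004,0],[-0.004,0.008,0],[-0.005,0.01,0],[-0.005,0.01,0]], twist=[[0,0,0],[0,0,0],[0,0,0],[0,0,0]], hand=[-1,-1,-1,-1])

```text
time: 8.37
tool_pos: [576.5, 11.6, 116.9]
tcp_rot: [-90.3, 0.5, -19.8]
ft_force: [4.4, -2.3, 3.5]
finger_gap: 11.4
```

>>> move_arm(linear=[[-0.001,0.004,0],[-0.001,0.006,0],[-0.001,0.006,0],[-0.001,0.006,0]], twist=[[0,0,0],[0,0,0],[0,0,0],[0,0,0]], hand=[-1,-1,-1,-1])

```text
time: 8.7
tool_pos: [576.5, 11.6, 115.9]
tcp_rot: [-90.3, 0.4, -19.8]
ft_force: [-0.7, -1.9, 8.0]
finger_gap: 11.6
```

>>> move_arm(linear=[[-0.001,0.004,0],[-0.001,0.007,0],[-0.001,0.007,0],[-0.001,0.007,0]], twist=[[0,0,0],[0,0,0],[0,0,0],[0,0,0]], hand=[-1,-1,-1,-1])

```text
time: 9.03
tool_pos: [576.4, 11.7, 114.8]
tcp_rot: [-90.3, 0.4, -19.8]
ft_force: [-2.4, -0.7, 10.4]
finger_gap: 11.6
```

```bash
python3 - <<'E'
from bench import r
from h import *
s=r.sense(); print(s["tool_pos"],s["tcp_rot"],local(s["tool_pos"]),s["ft_force"],s["wrist_torque"],s["finger_gap"])
E
```

```text
[576.35822244  11.66151911 114.7682244 ] [-90.32632021   0.37368868 -19.81526031] [-48.45870854  -0.13804552 114.7682244 ] [-2.39955278 -0.66240084 10.40261071] [-0.1925255   0.32291831  0.0609189 ] 11.632553267877816
```

>>> move_arm(linear=[[0,0.004,0],[0,0.008,0],[0,0.008,0],[0,0.008,0]], twist=[[0,0,0],[0,0,0],[0,0,0],[0,0,0]], hand=[-1,-1,-1,-1])

```text
time: 9.37
tool_pos: [576.4, 11.7, 114.5]
tcp_rot: [-90.3, 0.3, -19.8]
ft_force: [-8.2, -0.3, 18.7]
finger_gap: 11.7
```

>>> move_arm(linear=[[0,0.004,0],[0,0.008,0],[0,0.008,0],[0,0.008,0]], twist=[[0,0,0],[0,0,0],[0,0,0],[0,0,0]], hand=[-1,-1,-1,-1])

```text
time: 9.7
tool_pos: [576.4, 11.7, 114.5]
tcp_rot: [-90.3, 0.3, -19.8]
ft_force: [-10.4, -0.6, 20.6]
finger_gap: 11.5
```

>>> move_arm(linear=[[-0.003,0.0065,0],[-0.005,0.0065,0],[-0.005,0.0065,0],[-0.005,0.0065,0]], twist=[[0,0,0],[0,0,0],[0,0,0],[0,0,0]], hand=[-1,-1,-1,-1])

```text
time: 10.03
tool_pos: [576.3, 11.7, 114.6]
tcp_rot: [-90.3, 0.1, -19.8]
ft_force: [-0.2, -2.9, 13.5]
finger_gap: 11.7
```

```bash
python3 - <<'E'
from bench import r
from h import *
s=r.sense(); print(s["tool_pos"],s["tcp_rot"],local(s["tool_pos"]),s["ft_force"],s["wrist_torque"],s["finger_gap"],s["joint_efforts"])
E
```

```text
[576.28831424  11.7013671  114.58166674] [-90.31079984   0.1168391  -19.8060339 ] [-4.85347997e+01 -1.11869985e-01  1.14581667e+02] [-0.19570293 -2.89948921 13.51553925] [-0.33840163  0.02593782  0.07760353] 11.730610141269738 [ 1.52405865e+00 -4.83285677e+01 -4.08908379e+01  8.64256527e-01
 -3.27125053e-03  4.88900451e-02]
```

>>> move_arm(linear=[[0,0.008,0],[0,0.008,0],[0,0.008,0],[0,0.008,0],[0,0.008,0],[0,0.008,0],[0,0.008,0],[0,0.008,0],[0,0.008,0]], twist=[[0,0,0],[0,0.01,0],[0,0.03,0],[0,0.06,0],[0,0.09,0],[0,0.12,0],[0,0.15,0],[0,0.15,0],[0,0.15,0]], hand=[-1,-1,-1,-1,-1,-1,-1,-1,-1])

```text
time: 10.78
tool_pos: [576.7, 11.5, 114.5]
tcp_rot: [-90.3, -0.0, -33.3]
ft_force: [-8.3, -1.3, 19.2]
finger_gap: 11.7
```

```bash
cat > st.py <<'E'
from bench import r
from h import *
s=r.sense(); np.set_printoptions(precision=3,suppress=True)
print(s["time"],s["tool_pos"],"rot",s["tcp_rot"],"loc",local(s["tool_pos"]),"F",s["ft_force"],"M",s["wrist_torque"],"gap",s["finger_gap"],"j6",s["joint_pos"][5],s["joint_efforts"][5])
E
python3 st.py
```

```text
10.7833 [576.654  11.534 114.537] rot [-90.309  -0.031 -33.33 ] loc [-48.144  -0.208 114.537] F [-8.266 -1.268 19.184] M [-0.067  1.26  -0.122] gap 11.65085787717159 j6 29.639453525241635 0.16029430087655783
```

>>> move_arm(linear=[[-0.003,0.0075,-0.002],[-0.003,0.0075,-0.002],[-0.003,0.0075,-0.002],[-0.003,0.0075,-0.002],[-0.003,0.0075,-0.002],[-0.003,0.0075,-0.002],[-0.003,0.0075,-0.002],[-0.003,0.0075,-0.002],[-0.003,0.0075,-0.002],[-0.003,0.0075,-0.002],[-0.003,0.0075,-0.002],[-0.003,0.0075,-0.002]], twist=[[0,0.02,0],[0,0.05,0],[0,0.08,0],[0,0.11,0],[0,0.14,0],[0,0.17,0],[0,0.2,0],[0,0.23,0],[0,0.26,0],[0,0.28,0],[0,0.29,0],[0,0.29,0]], hand=[-1,-1,-1,-1,-1,-1,-1,-1,-1,-1,-1,-1])

```text
time: 11.78
tool_pos: [577.0, 11.2, 114.6]
tcp_rot: [-90.1, -0.3, -59.5]
ft_force: [-0.4, -3.2, 13.4]
finger_gap: 11.7
```

```bash
python3 st.py
```

```text
11.7833 [576.954  11.2   114.587] rot [-90.11   -0.297 -59.5  ] loc [-47.787  -0.481 114.587] F [-0.407 -3.197 13.442] M [-0.267  0.196 -0.059] gap 11.714208767221312 j6 55.79952953734369 0.39092020131647587
```

>>> move_arm(linear=[[-0.002,0.008,-0.003],[-0.002,0.008,-0.003],[-0.002,0.008,-0.003]], twist=[[0,0.01,0],[0,0.02,0],[0,0.02,0]], hand=[-1,-1,-1])

```text
time: 12.03
tool_pos: [577.0, 11.1, 114.6]
tcp_rot: [-90.0, -0.4, -61.4]
ft_force: [-2.4, -1.0, 16.3]
finger_gap: 11.7
```

```bash
python3 st.py
```

```text
12.0333 [577.028  11.131 114.557] rot [-89.959  -0.399 -61.359] loc [-47.702  -0.535 114.557] F [-2.373 -1.049 16.268] M [-0.082  0.553 -0.058] gap 11.67208816403476 j6 57.65944004241651 0.3309991769492626
```

>>> move_arm(linear=[[-0.002,0.008,-0.003],[-0.002,0.008,-0.003],[-0.002,0.008,-0.003],[-0.002,0.008,-0.003]], twist=[[0,0.01,0],[0,0.02,0],[0,0.028,0],[0,0.028,0]], hand=[-1,-1,-1,-1])

```text
time: 12.37
tool_pos: [577.1, 11.1, 114.5]
tcp_rot: [-89.8, -0.5, -63.9]
ft_force: [-1.7, -1.3, 16.5]
finger_gap: 11.5
```

```bash
python3 st.py
```

```text
12.3667 [577.064  11.069 114.539] rot [-89.802  -0.489 -63.927] loc [-47.655  -0.589 114.539] F [-1.694 -1.312 16.517] M [-0.131  0.611  0.   ] gap 11.50812276130851 j6 60.23154515926884 0.2893831394612789
```

>>> move_arm(linear=[[-0.002,0.008,-0.003],[-0.002,0.008,-0.003],[-0.002,0.008,-0.003]], twist=[[0,0.006,0],[0,0.012,0],[0,0.012,0]], hand=[-1,-1,-1])

```text
time: 12.62
tool_pos: [577.1, 11.0, 114.5]
tcp_rot: [-89.7, -0.6, -65.0]
ft_force: [-2.3, -2.0, 16.3]
finger_gap: 12.0
```

```bash
python3 st.py
```

```text
12.6167 [577.108  11.028 114.503] rot [-89.653  -0.576 -65.042] loc [-47.605  -0.621 114.503] F [-2.341 -2.024 16.258] M [-0.117  0.634 -0.019] gap 11.964024337437541 j6 61.3542271572728 0.2224761201068759
```

>>> move_arm(linear=[[-0.002,0.008,-0.003],[-0.002,0.008,-0.003],[-0.002,0.008,-0.003]], twist=[[0,0.006,0],[0,0.011,0],[0,0.011,0]], hand=[-1,-1,-1])

```text
time: 12.87
tool_pos: [577.2, 11.0, 114.5]
tcp_rot: [-89.5, -0.7, -66.1]
ft_force: [-3.0, -1.2, 15.5]
finger_gap: 11.9
```

```bash
python3 st.py
```

```text
12.8667 [577.192  11.024 114.471] rot [-89.497  -0.659 -66.063] loc [-47.521  -0.61  114.471] F [-3.03  -1.155 15.45 ] M [-0.051  0.687  0.016] gap 11.90141983380252 j6 62.384352872806424 0.19902518950402737
```

>>> move_arm(linear=[[-0.002,0.008,-0.004],[-0.002,0.008,-0.004],[-0.002,0.008,-0.004]], twist=[[0,0.006,0],[0,0.011,0],[0,0.011,0]], hand=[-1,-1,-1])

```text
time: 13.12
tool_pos: [577.2, 11.0, 114.5]
tcp_rot: [-89.3, -0.7, -67.1]
ft_force: [-1.5, -0.1, 14.8]
finger_gap: 11.6
```

```bash
python3 st.py
```

```text
13.1167 [577.202  10.982 114.461] rot [-89.312  -0.743 -67.074] loc [-47.504  -0.649 114.461] F [-1.481 -0.08  14.81 ] M [-0.008  0.498  0.165] gap 11.590965843298207 j6 63.396444644105465 0.335235558450222
```

Resistance is starting: Mz rose by 0.15 and the joint 6 effort also went up. From here I take half-degree steps.

>>> move_arm(linear=[[-0.002,0.008,-0.004],[-0.002,0.008,-0.004],[-0.002,0.008,-0.004]], twist=[[0,0.003,0],[0,0.005,0],[0,0.005,0]], hand=[-1,-1,-1])

```text
time: 13.37
tool_pos: [577.3, 11.0, 114.5]
tcp_rot: [-89.1, -0.8, -67.5]
ft_force: [-1.6, -0.4, 14.6]
finger_gap: 11.6
```

```bash
python3 st.py
```

```text
13.3667 [577.264  10.967 114.461] rot [-89.131  -0.832 -67.52 ] loc [-47.44   -0.652 114.461] F [-1.615 -0.416 14.608] M [-0.031  0.468  0.221] gap 11.645104386593978 j6 63.84711454364552 0.340613778680563
```

>>> move_arm(linear=[[-0.002,0.008,-0.004],[-0.002,0.008,-0.004],[-0.002,0.008,-0.004]], twist=[[0,0.003,0],[0,0.005,0],[0,0.005,0]], hand=[-1,-1,-1])

```text
time: 13.62
tool_pos: [577.3, 11.0, 114.5]
tcp_rot: [-89.0, -0.9, -68.0]
ft_force: [-1.7, -0.1, 15.7]
finger_gap: 11.6
```

```bash
python3 st.py
```

```text
13.6167 [577.291  10.968 114.451] rot [-88.955  -0.924 -67.953] loc [-47.413  -0.646 114.451] F [-1.68  -0.148 15.672] M [-0.145  0.56   0.399] gap 11.590038295139193 j6 64.29248623321247 0.451494874432683
```

The torque has risen steadily to 0.40 N m, about 0.3 above the turning baseline, so the tongue is against its stop. I'll ease off the press, open and lift straight up.

>>> move_arm(linear=[[-0.002,0.005,-0.004],[-0.002,0.003,-0.004],[-0.001,0,-0.002],[0,-0.003,0],[0,-0.006,0],[0,-0.01,0],[0,-0.02,0],[0,-0.05,0],[0,-0.1,0],[0,-0.16,0],[0,-0.22,0],[0,-0.22,0]], twist=[[0,0,0],[0,0,0],[0,0,0],[0,0,0],[0,0,0],[0,0,0],[0,0,0],[0,0,0],[0,0,0],[0,0,0],[0,0,0],[0,0,0]], hand=[-1,-0.7,-0.5,-0.3,-0.3,-0.3,-0.3,-0.3,-0.3,-0.3,-0.3,-0.3])

```text
time: 14.62
tool_pos: [577.8, 11.6, 185.3]
tcp_rot: [-88.6, -1.1, -67.9]
ft_force: [0.8, -0.1, 0.1]
finger_gap: 30.1
```

>>> move_arm(linear=[[0,-0.1,0],[0.07,-0.1,0],[0.16,-0.1,0],[0.26,-0.1,0],[0.36,-0.1,0],[0.46,-0.1,0],[0.55,-0.1,0],[0.62,-0.1,0],[0.65,-0.1,0],[0.65,-0.1,0]], twist=[[0,0,0],[0,0,0],[0,0,0],[0,0,0],[0,0,0],[0,0,0],[0,0,0],[0,0,0],[0,0,0],[0,0,0]], hand=[-0.3,-0.3,-0.3,-0.3,-0.3,-0.3,-0.3,-0.3,-0.3,-0.3])

```text
time: 15.45
tool_pos: [650.0, -170.5, 218.0]
tcp_rot: [-88.7, -1.0, -68.1]
ft_force: [-0.2, -0.2, 0.3]
finger_gap: 30.0
```

```bash
python3 st.py; python3 - <<'E'
from bench import r
from h import *
d=r.snapshot("top"); X=cloud(d); L=local(X); f=d["frame"].astype(int)
m=(abs(L[...,1])<90)&(abs(L[...,1])>35)&(L[...,0]>-85)&(L[...,0]<65)&(f.sum(-1)>330)&(L[...,2]<160)
print(m.sum(),np.polyfit(L[m][:,0],L[m][:,2],1))
a=cv2.resize(d["frame"][120:260,200:370],(640,527),interpolation=cv2.INTER_CUBIC)
cv2.imwrite("pics/t4.png",a[:,:,::-1])
E
```

```text
15.45 [ 649.967 -170.513  218.012] rot [-88.699  -1.025 -68.07 ] loc [  57.694 -165.478  218.012] F [-0.248 -0.241  0.332] M [ 0.016  0.082 -0.022] gap 30.028647719250817 j6 48.93976506661781 -0.3545203898102045
1392 [-1.56784320e-02  1.10249032e+02]
```

View pics/t4.png

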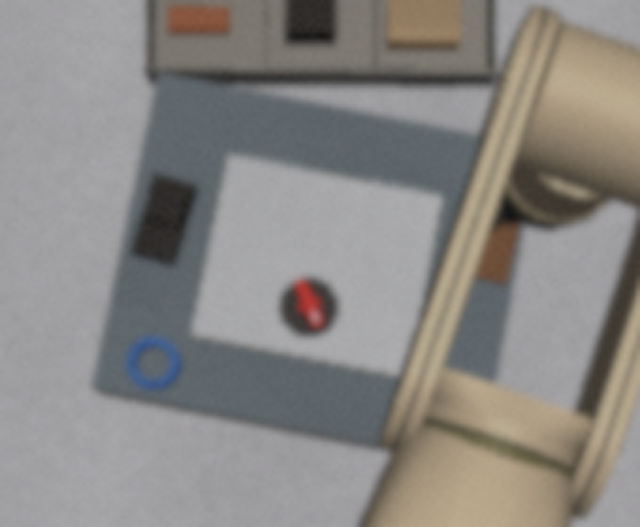

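The final view shows the hatch lying flat (fitted slope 0.016 rad) and the wings turned about 54–57° clockwise, with the tick at (318,318). The gripper is up and clear, and the models and tape that aren't hidden by the arm are in place.

```bash
python3 -c "
from bench import r
print(r.hand_in())"
```

```text
the job is handed in; nothing more can be done
None
```

The hatch is shut and latched, and the job is handed in at about 15.5 s of the 72 s allowed. No verdict was reported.

**What I did:**
- I folded the hatch from about 55° down to 0.08 rad with closed fingers.
- I gripped the wings with 20 N and pressed the hatch home. The force peaked at 20.6 N and stayed between 13 and 19 N while I turned.
- I turned the knob clockwise and met the stop at about 1.0 rad. Wrist torque rose to 0.40 N m, about 0.3 to 0.4 above the turning baseline, so the tongue load was at most about 10 N.
- I let go and lifted clear.

**Last checks:**
- **Hatch:** after release its fitted slope was about 0.016 rad, below the 0.035 limit.
- **Knob:** it sits at about 54–57° (0.94–1.0 rad), above the required 0.85. The lower figure is from the picture and the upper from the wrist angle.
- **Clearance:** the gripper was about 80 mm above the models, with roughly zero force on it.
- **Bystanders:** the black model and tape looked undisturbed. The arm partly hid the wooden arch in the last picture, and I did not recheck the side-table items or mug. The arm never went near those.

**Disagreements:**
- The knob started about 9° clockwise rather than at 0.
- The wrist torque baseline drifted by about ±0.06 N m, so I judged the stop by the clear rise, which the joint 6 effort also showed.

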